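Size a pin in the ring gauge tower

ROBOT

A 6-joint arm with a two-finger parallel gripper is mounted at the origin on the work surface. World frame = base frame: x ahead of the robot, y to its left, z up, the work surface at z = 0. Lengths are in m, angles in rad, forces in N, time in s.
With the tool pointing down it reaches from about 0.35 to 0.95 m from the base axis. Payload 17.4 kg.
Tool frame: the origin (TCP) lies at the very end of the fingers, on their centre line; the grasp point (between the pads) lies ctrl.grasp_offset behind it (ctrl.grasp_offset is the distance from the TCP to the grasp point, in m); x points along the fingers, y is the direction in which the jaws open and shut, and the axes are right-handed (so a half turn about x gives the same grasp; the last joint's range is limited). The gripper opens to 93 mm and grips with 3 to 60 N. Pads are 15 mm wide; open, the fingers measure 128 mm over their backs; the gripper's body (75 mm by 188 mm) begins 65 mm behind the grasp point.
Start: joints at [1.194, 0.116, 1.442, -0, 1.584, -0.038], TCP at [0.224, 0.637, 0.219] pointing down, gripper open.
Joint ranges: [-2.83, 2.83], [-0.83, 2.19], [0.07, 2.5], [-1.14, 4.28], [0.01, 3], [-2.97, 2.97]. Speed limits (rad/s): [1.89, 1.89, 2.22, 3.14, 3.14, 3.14].

INTERFACE

Orientations are given as a 3x3 rotation matrix whose columns are the frame's x, y, z axes.
In Python, from workcell import ctrl, claw, imaging, current_time, current_joints, current_qd, current_tau, current_tool_pos, current_tcp_rot, current_wrist_force, current_ft_torque, current_opening gives the robot as it stands. Calls block until the motion is done:
- ctrl.goto(position, orientation): joint-space move of the TCP to a pose.
- ctrl.line_to(position, ori=None, max_speed=0.15, guard=None): straight line of the TCP; ori=None keeps the orientation; max_speed is the mean speed in m/s. With guard (N) it stops when the force on the tool has changed by that much, and returns True; else False.
- ctrl.set_joints(angles): joint-space move.
- claw.set_gripper(opening, strength=None): finger opening in m; strength is the grip in N (None keeps the last); returns when the fingers have stopped.
- ctrl.dwell(seconds).
- ctrl.ik(position, orientation): joint angles nearest the present ones, or None.
- imaging.get_image(name): name is "side" or "top"; returns a dict with "frame" (420x560x3 uint8, red, green, blue), "range_z" (420x560 float32, m along the optical axis (not along the pixel's ray), 0 where there is no reading), "fx", "fy", "cx", "cy" (pixels), "D" ([k1, k2, p1, p2, k3] as OpenCV has them; the pictures are not rectified), "R" (3x3) and "t" (3): a world point X has camera coordinates R X + t. Camera axes: x right, y down, z forward; pixel columns grow to the right and rows downward; lengths in m; the calibration is good to about 2 mm. A picture is of the moment at which its call begins.
A pose or a line that the arm cannot do raises ctrl.Unreachable and nothing moves.
- ctrl.hand_in(): hands the job in, once; it reports no verdict.
Readings, each from a call of its own:
- current_time(): time.
- current_joints(): joint angles.
- current_qd(): joint speeds.
- current_tau(): joint torques, N m.
- current_tool_pos(): TCP position.
- current_tcp_rot(): TCP orientation.
- current_wrist_force(): force on the tool from outside, world axes, zero at the start.
- current_ft_torque(): the same for the moment, N m.
- current_opening(): finger opening in m.
Only numpy, scipy, OpenCV 4.12 (cv2) and the standard library are available. Lean on these libraries where they do the work, as an engineer would, in place of code of your own. Each camera call takes 0.05 s, during which the arm holds its last target. There are 200 camera calls.

TASK

Find the ring that stops the thicker of the two metal pins: take it out of the rack and lower it, upright, down through the rings of the gauge tower, which get smaller towards the bottom, until the first ring that is too small for it stops it, then let go and leave it standing there. The rings are not exactly over the middle of the tower's base, so feel your way in gently: do not force the pin (keep well under 35 N), do not let it drop, and leave the other pin and everything else where it is.

Things in the scene. Friction and masses are not known exactly. Their poses are not given: they have to be found in the camera images.
- pin_thick_mid (a point): The thicker pin: a plain round bright metal pin, 24 mm in diameter, 140 mm long, about 0.19 kg (varies), no head, lower edge bevelled by 1 mm. This point is its centre (70 mm above its foot); its z axis runs along the pin, up. At the start it stands loosely upright in one of the two holes of the rack; foot 15 mm, top 155 mm above the table.
- stand: Ring gauge tower, fixed to the table. Origin: centre of the underside of its dark base plate (130 x 130 x 20 mm), z up. On it a cross-slide (plates up to 84 x 100 mm, top 44 mm above the table) carries two posts of 12 mm diameter at own y = +-46 mm and, between them, four level steel rings on one vertical axis, each 74 mm across and 10 mm thick, edges sharp.
- stand_upper (a point): Point straight above the stand's origin at the height of the top ring's upper face (145 mm; the posts end there too). NOT the ring's centre: the cross-slide is locked rigidly but off centre, so the common axis of all four rings lies up to 9 mm from here along the stand's x and, independently, up to 9 mm along its y, different each time and not measured.
- stand_lower (a point): Point straight above the stand's origin at the height of the lowest ring's upper face (70 mm). Bores from the top down 40, 31, 26.4, 19 mm; upper faces at 145, 120, 95, 70 mm. The thick pin passes the upper three and the lowest stops it, its foot at 70 mm. If it stops at 145, 120 or 95 mm it is only off centre, on the rim of a ring it should pass.
- rack: The pin rack, fixed to the table: grey plastic block 70 (own x) x 170 (own y) x 50 mm high. Origin: centre of its underside. Two upright holes of 26.5 mm diameter, 35 mm deep, at own x = 0, y = -45 and +45 mm, one holding the thick pin, the other the thin one.
- pin_thin_mid (a point): The thinner pin, to be left alone: same look, 18 mm in diameter, 140 mm long; this point is its centre. It stands in the other hole of the rack.
- wrench_mid (a point): Bystander: a steel wrench 150 mm long lying on the table; its middle.
- collar_mid (a point): Bystander: a steel collar of 42 mm diameter, 22 mm high, standing on the table; its centre.
- screwdriver_mid (a point): Bystander: a screwdriver lying on the table; its middle.
- weight1_mid (a point): Bystander: the upper of two steel disc weights of 90 mm diameter lying one on the other, together 26 mm high; its centre.
- oil_mid (a point): Bystander: a small white oil bottle, 48 mm in diameter, 120 mm high; its centre.
- eyebolt_mid (a point): Bystander: a small steel eyebolt standing on its round foot, 56 mm high; its middle.

How it is judged:
By the outcome, as a careful person would: the job done as asked, in the order asked, and still so for the second after the job is handed in, with the robot touching nothing.
It also fails if it takes over 64 s, if anything falls off the work surface, if the arm or the gripper's body presses on something with over 40 N, if the wrist force passes 120 N, or if a joint passes its speed limit or range.

## Working session

There is one attempt and no reset: what is moved stays moved. The work goes in short steps, each a Python script; the robot and the scene stay as the last script left them, time stands still between calls to the robot, and variables do not carry over. Pictures are saved under pics/ and viewed, about 8 in all and at most 12, crops included, and the job is handed in when it is done.

```bash
ls; mkdir -p pics; python3 - <<'E'
from workcell import *
import cv2,numpy as np
for n in("side","top"):
    d=imaging.get_image(n); cv2.imwrite(f"pics/{n}1.png",d["frame"][:,:,::-1]); np.savez(f"{n}1.npz",**d)
    print(n,d["fx"],d["fy"],d["cx"],d["cy"],d["D"],d["R"],d["t"],"cam",-np.array(d["R"]).T@d["t"])
print(ctrl.grasp_offset,current_time(),current_tcp_rot(),current_wrist_force())
E
```

```text
pics
side 426.0042289937249 426.0042289937249 278.679089249855 208.76032877064807 [-0.03479975  0.          0.          0.          0.        ] [[ 0.99935422 -0.03250955  0.01530588]
 [-0.00301803 -0.50039918 -0.86578955]
 [ 0.03580548  0.86518425 -0.50017415]] [-0.59511322  0.08678898  0.96758532] cam [ 0.56034598 -0.81305731  0.56821089]
top 399.51982666086934 399.51982666086934 280.6205966473023 207.34648657066913 [0.00580801 0.         0.         0.         0.        ] [[-0.00122487 -0.9999481  -0.01011378]
 [-0.98938912  0.00268119 -0.1452652 ]
 [ 0.14528478  0.00982853 -0.98934106]] [0.0030664  0.60935046 0.94097807] cam [ 0.46617869 -0.00781598  1.01949667]
0.0188 0.1 [[-4.01602862e-04  3.32371964e-01  9.43148300e-01]
 [-9.32517207e-04  9.43147842e-01 -3.32372199e-01]
 [-9.99999485e-01 -1.01298364e-03 -6.88282969e-05]] [ 0.11836938 -0.44558453 -0.15891021]
```

View pics/top1.png

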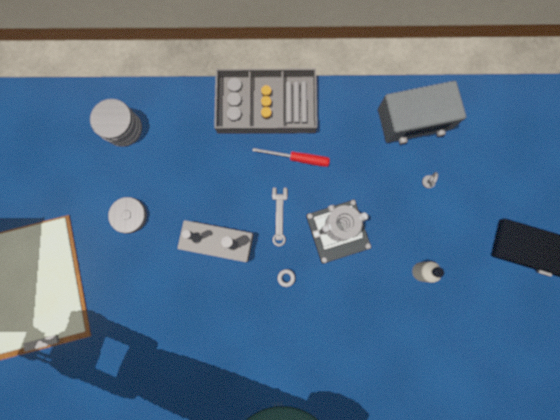

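View pics/side1.png

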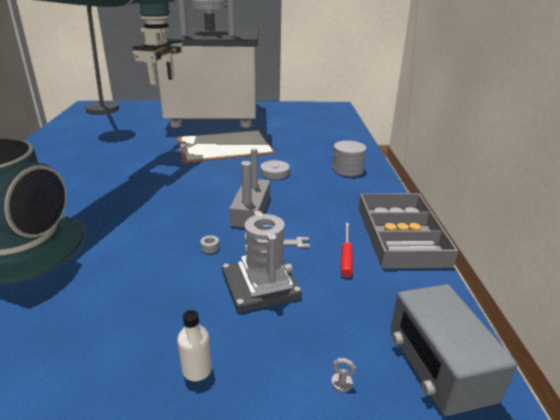

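The top view shows the rack at about (215,241), with pins at about (190,236) and (228,242), and the tower's ring at about (345,222). The side view shows both pins in the rack at (247,185) and (254,170), and the tower at (265,240). Next I'll measure from depth and the undistorted pixels.

```bash
cat > h.py <<'E'
import numpy as np,cv2
def K(d): return np.array([[d["fx"],0,d["cx"]],[0,d["fy"],d["cy"]],[0,0,1]],float)
def rays(d,uv):
    p=cv2.undistortPoints(np.asarray(uv,float).reshape(-1,1,2),K(d),np.array(d["D"],float)).reshape(-1,2)
    return np.c_[p,np.ones(len(p))]
def cloud(d):
    v,u=np.mgrid[:420,:560]; r=rays(d,np.c_[u.ravel(),v.ravel()])
    z=np.array(d["range_z"]).ravel()
    X=(r*z[:,None]-np.array(d["t"]))@np.array(d["R"]); X[z<=0]=np.nan
    return X.reshape(420,560,3)
def plane(d,uv,h):
    R=np.array(d["R"]);c=-R.T@np.array(d["t"]); w=rays(d,uv)@R
    return c+w*((h-c[2])/w[:,2])[:,None]
def proj(d,X):
    return cv2.projectPoints(np.asarray(X,float).reshape(-1,1,3),cv2.Rodrigues(np.array(d["R"]))[0],np.array(d["t"]),K(d),np.array(d["D"],float))[0].reshape(-1,2)
E
python3 - <<'E'
from h import *
for n,boxes in (("top",dict(rack=(170,205,270,270),tower=(300,190,380,270))),("side",dict(rack=(225,140,280,225),tower=(215,205,310,310)))):
    d=dict(np.load(n+"1.npz")); X=cloud(d)
    for k,(a,b,c,e) in boxes.items():
        P=X[b:e,a:c].reshape(-1,3); P=P[~np.isnan(P[:,2])]
        print(n,k,np.histogram(P[:,2],np.arange(-.01,.17,.01))[0])
        S=dict(rack=[(.045,.055),(.147,.163)],tower=[(.014,.026),(.138,.152)])[k]
        for lo,hi in S:
            Q=P[(P[:,2]>lo)&(P[:,2]<hi)]
            (cx,cy),(w,h),ang=cv2.minAreaRect(Q[:,:2].astype(np.float32))
            print(lo,len(Q),np.median(Q[:,2]).round(4),"rect",round(cx,4),round(cy,4),round(w,4),round(h,4),round(ang,1))
            if lo>.14: print(Q.round(3).tolist())
d=dict(np.load("top1.npz"));f=d["frame"][:,:,::-1]
a=cv2.resize(f[185:270,165:265],None,fx=4,fy=4,interpolation=2);b=cv2.resize(f[185:270,295:385],None,fx=4,fy=4,interpolation=2)
cv2.imwrite("pics/crop1.png",np.hstack([a,b]))
E
```

```text
top rack [1011 3395   19   21   23  387 1335    9   13   11   15   11   19   10
   17   15  155]
0.045 1683 0.0513 rect 0.527 0.1624 0.1704 0.07 79.1
0.147 164 0.1561 rect 0.5251 0.1609 0.1099 0.0226 80.4
[[0.544, 0.208, 0.158], [0.544, 0.206, 0.158], [0.544, 0.204, 0.156], [0.541, 0.212, 0.159], [0.542, 0.21, 0.157], [0.542, 0.209, 0.154], [0.542, 0.206, 0.156], [0.542, 0.204, 0.156], [0.542, 0.203, 0.153], [0.542, 0.201, 0.15], [0.539, 0.212, 0.157], [0.539, 0.21, 0.157], [0.539, 0.208, 0.158], [0.54, 0.206, 0.155], [0.539, 0.204, 0.156], [0.54, 0.202, 0.156], [0.539, 0.199, 0.159], [0.54, 0.199, 0.151], [0.537, 0.215, 0.156], [0.537, 0.212, 0.158], [0.537, 0.21, 0.158], [0.537, 0.207, 0.16], [0.537, 0.206, 0.158], [0.537, 0.203, 0.158], [0.537, 0.202, 0.154], [0.537, 0.2, 0.155], [0.538, 0.198, 0.153], [0.535, 0.214, 0.157], [0.535, 0.212, 0.156], [0.535, 0.21, 0.157], [0.535, 0.208, 0.156], [0.535, 0.206, 0.156], [0.535, 0.204, 0.156], [0.535, 0.202, 0.155], [0.535, 0.2, 0.155], [0.535, 0.198, 0.154], [0.533, 0.214, 0.156], [0.533, 0.213, 0.153], [0.533, 0.21, 0.155], [0.533, 0.2
[... 6762 characters left out ...]
-0.127, 0.147], [0.528, -0.131, 0.147], [0.529, -0.13, 0.147], [0.531, -0.13, 0.147], [0.535, -0.13, 0.147], [0.543, -0.13, 0.147], [0.58, -0.132, 0.148], [0.586, -0.131, 0.147], [0.59, -0.131, 0.147], [0.526, -0.134, 0.148], [0.535, -0.134, 0.147], [0.588, -0.135, 0.147], [0.589, -0.136, 0.148], [0.532, -0.138, 0.148], [0.582, -0.139, 0.148], [0.589, -0.139, 0.148], [0.532, -0.143, 0.148], [0.533, -0.141, 0.147], [0.539, -0.142, 0.148], [0.541, -0.141, 0.147], [0.584, -0.142, 0.148]]
side tower [ 286 4478  484 1290  473  640  175  141  233   75  328   26  154  337
  110  705    0]
0.014 1476 0.0213 rect 0.5278 -0.0346 0.1453 0.3667 11.7
0.138 758 0.1462 rect 0.5617 -0.1405 0.0783 0.076 63.7
```

View pics/crop1.png

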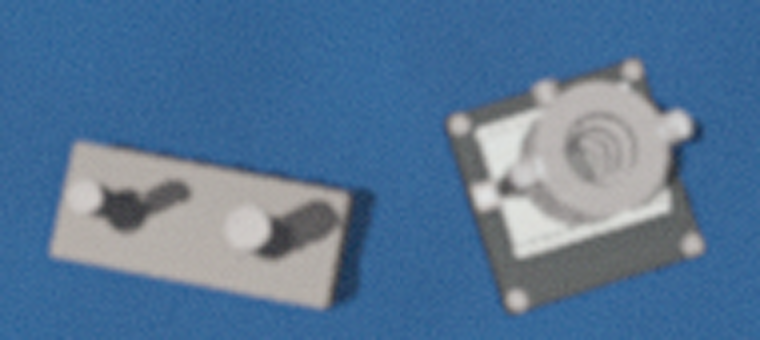

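Crop: the pin at the right hole (245,228) is clearly the larger disc, and depth puts it at about (0.518, 0.1185) with a diameter of about 24 mm. The ring is centred near crop pixel (600,150). Next I'll fit the circles.

```bash
python3 - <<'E'
from h import *
from scipy.optimize import least_squares
for n in("top","side"):
    d=dict(np.load(n+"1.npz")); P=cloud(d).reshape(-1,3)
    for nm,c,z0,r0 in(("thick",(.518,.1185),.156,.02),("thin",(.536,.2065),.156,.02)):
        Q=P[(abs(P[:,2]-z0)<.004)&(np.hypot(P[:,0]-c[0],P[:,1]-c[1])<r0)]
        e,_r=cv2.minEnclosingCircle(Q[:,:2].astype(np.float32)); print(n,nm,Q[:,:2].mean(0).round(4),np.round(e,4),round(_r*2,4),"area dia n",len(Q))
    Q=P[(abs(P[:,2]-.1462)<.004)&(np.hypot(P[:,0]-.56,P[:,1]+.14)<.06)][:,:2]
    c=np.array([.5615,-.1395])
    # outer and inner edge points per angle bin
    for it in range(4):
        v=Q-c;r=np.hypot(*v.T);a=np.arctan2(v[:,1],v[:,0]);out=[];inn=[]
        for b in np.arange(-np.pi,np.pi,np.pi/18):
            m=(a>=b)&(a<b+np.pi/18)&(r<.0395)
            if m.sum()<4: continue
            out.append(Q[m][r[m].argmax()]);inn.append(Q[m][r[m].argmin()])
        f=lambda p,E:np.hypot(*(np.array(E)-p[:2]).T)-p[2]
        o=least_squares(f,[*c,.037],args=(out,),loss="soft_l1",f_scale=.001).x; i=least_squares(f,[*c,.02],args=(inn,),loss="soft_l1",f_scale=.001).x
        c=(o[:2]+i[:2])/2
    print(n,"ring out",o.round(4),"in",i.round(4),len(out),len(Q))
E
```

```text
top thick [0.5181 0.1181] [0.5182 0.1184] 0.0237 area dia n 95
top thin [0.5356 0.2062] [0.5354 0.2061] 0.0176 area dia n 55
top ring out [ 0.5617 -0.1389  0.0366] in [ 0.5615 -0.1387  0.0205] 36 711
side thick [0.5186 0.1161] [0.5195 0.118 ] 0.0285 area dia n 49
side thin [0.5348 0.2027] [0.5345 0.2051] 0.0172 area dia n 26
side ring out [ 0.5614 -0.1397  0.037 ] in [ 0.5612 -0.1405  0.0202] 36 641
```

```bash
python3 - <<'E'
from workcell import *
import numpy as np
def rot(a): return np.array([[0,np.cos(a),np.sin(a)],[0,np.sin(a),-np.cos(a)],[-1,0,0]])
q0=np.array(current_joints())
best=None
for a in(np.radians(-11),np.radians(169)):
    q=ctrl.ik([.518,.1184,.26],rot(a)); q2=ctrl.ik([.5615,-.139,.27],rot(a))
    print(np.degrees(a),None if q is None else np.round(q,2),None if q2 is None else np.round(q2,2))
    if q is not None and q2 is not None and (best is None or abs(q[5]-q0[5])<best[0]): best=(abs(q[5]-q0[5]),a)
R=rot(best[1]); np.save("R.npy",R)
ctrl.goto([.518,.1184,.26],R); print(current_time())
claw.set_gripper(.06)
print(ctrl.line_to([.518,.1184,.111],max_speed=.08,guard=8),current_tool_pos(),current_time())
f0=np.array(current_wrist_force())
claw.set_gripper(0,40)
print("open",current_opening(),"dF",np.array(current_wrist_force())-f0,current_time())
E
```

```text
-11.0 [ 0.18 -0.21  1.69 -0.    1.66  0.37] [-0.29 -0.1   1.58 -0.    1.67 -0.09]
169.0 [ 0.18 -0.21  1.69 -0.    1.66 -2.77] None
2.2417
False [0.51816444 0.11841007 0.11138657] 4.9917
open 0.02349356401634841 dF [ 1.09204345  0.54580836 -0.03600849] 5.6667
```

```bash
python3 - <<'E'
from workcell import *
from h import *
p=np.array(current_tool_pos())
print(ctrl.line_to([p[0],p[1],.26],max_speed=.08,guard=12),current_wrist_force(),current_time())
R=np.load("R.npy")
# ring offset relative to grasp measured by camera
ctrl.line_to([.5615,-.139,.26],max_speed=.15)
ctrl.dwell(.2)
print(current_tool_pos(),current_wrist_force(),current_opening(),current_time())
d=imaging.get_image("side");np.savez("side2.npz",**d)
cv2.imwrite("pics/side2.png",cv2.resize(d["frame"][120:320,170:370,::-1],None,fx=3,fy=3,interpolation=2))
X=cloud(d)[100:320,200:330].reshape(-1,3)
X=X[(np.hypot(X[:,0]-.5615,X[:,1]+.139)<.03)]
for z in np.arange(.15,.27,.01):
    m=abs(X[:,2]-z)<.005; q=X[m]
    if len(q): print(round(z,3),len(q),q[:,0].min().round(4),q[:,0].max().round(4),"mid",((q[:,0].min()+q[:,0].max())/2).round(4),"front y",np.percentile(q[:,1],[2,10]).round(4))
print("foot",X[X[:,2]>.15][:,2].min())
E
```

```text
False [ 0.21961797 -0.72561602 -1.22097023] 7.6833
[ 0.56149281 -0.13865648  0.26005481] [ 0.64153552  0.94114531 -1.76183051] 0.023714343539330447 9.775
0.15 235 0.5333 0.5913 mid 0.5623 front y [-0.1666 -0.1637]
0.17 53 0.5504 0.5724 mid 0.5614 front y [-0.1519 -0.15  ]
0.18 61 0.5505 0.5724 mid 0.5614 front y [-0.1516 -0.1503]
0.19 61 0.5506 0.5723 mid 0.5614 front y [-0.1514 -0.1504]
0.2 65 0.5507 0.5722 mid 0.5615 front y [-0.1509 -0.15  ]
0.21 64 0.5507 0.5722 mid 0.5615 front y [-0.1506 -0.1499]
0.22 68 0.549 0.5721 mid 0.5606 front y [-0.1512 -0.1505]
0.23 73 0.5492 0.5721 mid 0.5606 front y [-0.1514 -0.1505]
0.24 71 0.5492 0.572 mid 0.5606 front y [-0.1513 -0.1504]
0.25 73 0.5493 0.572 mid 0.5607 front y [-0.1518 -0.1502]
0.26 84 0.541 0.5786 mid 0.5598 front y [-0.1514 -0.1503]
0.27 155 0.5341 0.5874 mid 0.5608 front y [-0.1521 -0.1508]
foot 0.16523740539358028
```

View pics/side2.png

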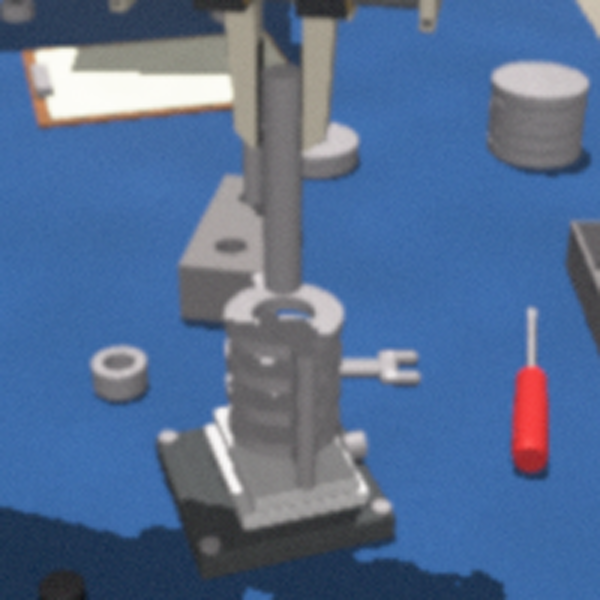

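The pin hangs vertically over the bore: the pin is at crop (283,270) and the ring at (285,300). I'll lower it with a force guard.

```bash
cat > low.py <<'E'
from workcell import *
import numpy as np
OFF=.0964
def foot(): return current_tool_pos()[2]-OFF
def down(zf,sp=.025,g=4):
    p=np.array(current_tool_pos()); h=ctrl.line_to([p[0],p[1],zf+OFF],max_speed=sp,guard=g)
    print("down",h,"foot",round(foot(),4),"F",np.round(current_wrist_force(),2),round(current_time(),2)); return h
E
python3 - <<'E'
from low import *
h=down(.148,.06) or down(.124,.03) or down(.099,.025)
if not h: down(.086,.012)
print(current_tool_pos())
E
```

```text
down False foot 0.1474 F [ 0.13  0.95 -1.19] 10.23
down False foot 0.1242 F [-0.28 -0.03 -1.95] 11.18
down False foot 0.0992 F [-0.5   1.06 -0.95] 12.33
down False foot 0.0861 F [-0.35  0.61 -0.98] 13.57
[ 0.5615     -0.13873526  0.18252589]
```

```bash
python3 - <<'E'
from low import *
down(.072,.012) or down(.064,.008,4)
ctrl.dwell(.2)
print(current_tool_pos(),current_wrist_force(),current_time())
E
```

```text
down False foot 0.0721 F [ 0.39  0.3  -2.19] 14.88
down True foot 0.0695 F [-0.08  0.33  4.72] 15.39
[ 0.56156735 -0.13875972  0.16589245] [-0.25382585 -0.32471817  4.98875068] 15.5917
```

```bash
python3 - <<'E'
from low import *
from h import *
claw.set_gripper(.06)
print(current_opening(),current_wrist_force())
p=np.array(current_tool_pos())
print(ctrl.line_to([p[0],p[1],.30],max_speed=.08,guard=8),current_time())
ctrl.line_to([p[0]-.1,.1,.32],max_speed=.15)
ctrl.dwell(.5)
ims=[]
for n,(a,b,c,e) in(("top",(165,160,385,280)),("side",(170,120,370,320))):
    d=imaging.get_image(n);X=cloud(d).reshape(-1,3)
    Q=X[(np.hypot(X[:,0]-.5615,X[:,1]+.139)<.03)&(X[:,2]>.155)]
    T=Q[Q[:,2]>Q[:,2].max()-.006]
    print(n,len(Q),"top z",np.percentile(Q[:,2],[50,95,99]).round(4),"top centre",np.median(T,0).round(4))
    for z in(.165,.18,.195): m=abs(Q[:,2]-z)<.006; print(z,m.sum(),Q[m].mean(0).round(4) if m.any() else "")
    H=X[(np.hypot(X[:,0]-.5354,X[:,1]-.2061)<.012)&(abs(X[:,2]-.156)<.004)]; print("thin",len(H),H.mean(0).round(4))
    ims.append(cv2.resize(d["frame"][b:e,a:c,::-1],(int((c-a)*400/(e-b)*(.55 if n=="top" else 1)),int(400*(.55 if n=="top" else 1)))))
h=max(i.shape[0] for i in ims); ims=[cv2.copyMakeBorder(i,0,h-i.shape[0],0,0,0) for i in ims]
o=np.hstack(ims);print(o.shape); cv2.imwrite("pics/end.png",o); print(current_time())
E
```

```text
0.060136982003443785 [ 0.20857469 -0.97148455 -0.43995571]
False 18.2
top 154 top z [0.2103 0.2133 0.214 ] top centre [ 0.5607 -0.1386  0.2111]
0.165 10 [ 0.5574 -0.1294  0.1644]
0.18 14 [ 0.5556 -0.1318  0.1785]
0.195 15 [ 0.5559 -0.1311  0.1952]
thin 0 [nan nan nan]
side 412 top z [0.1889 0.2118 0.2123] top centre [ 0.5614 -0.1429  0.2113]
0.165 71 [ 0.5611 -0.1473  0.1651]
0.18 74 [ 0.5613 -0.1476  0.1798]
0.195 75 [ 0.5615 -0.1476  0.1951]
thin 24 [0.5347 0.2038 0.1554]
(400, 803, 3)
20.6833<stdin>:16: RuntimeWarning: Mean of empty slice.
  ret = um.true_divide(
```

View pics/end.png

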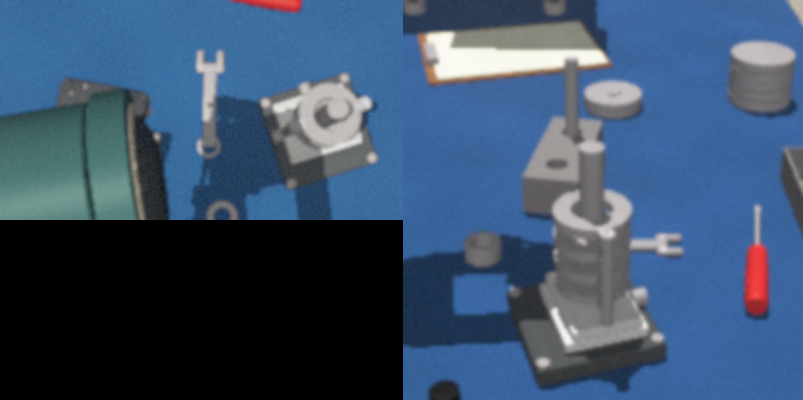

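The picture shows the pin upright in the rings, its top at crop (592,147). The measured top is 0.211 m, including a camera bias of about +1 mm, so the foot is at about 70 mm. The thin pin is still in the rack at (570,95).

```bash
python3 -c "
from workcell import *
print(ctrl.hand_in(),current_time())"
```

```text
the job is handed in; nothing more can be done
the job is handed in; nothing more can be done
```

The thick pin now stands upright on the lowest ring of the gauge tower, released, and I handed the job in at about 21 s on the robot's clock.

- **Pin and ring:** I picked out the thick pin and the top ring's centre (0.5615, -0.139) from depth images. I gripped the pin near its top, lifted it out of the rack and lowered it with a 4 N force guard. It passed the 40, 31 and 26.4 mm rings with no contact above that limit. The 19 mm ring stopped it with the foot at about 69.5 mm. The contact force was about 7 N, well under 35 N.
- **After release:** The pin's top measured 0.211 m in both views. The cameras read about 1 mm high, so this matches the expected 0.210 m. In the side view the pin stands vertical at the ring axis to within about 1 mm.
- **Other objects:** The side view shows the thin pin still in place, within 1–2 mm of its first reading. The wrench, collar, screwdriver and weights look unmoved. I did not check the oil bottle and eyebolt individually after the move, but the arm never went near them.
- **Failed check:** The final top-view check of the thin pin gave no reading because the arm was in the way.

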